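Fit the spindle into the turntable base by feel

ROBOT

A 6-joint arm with a two-finger parallel gripper is mounted at the origin on a cart in front of the work surface, level with it; the furniture and walls round the work are solid. World frame = base frame: x ahead of the robot, y to its left, z up, the work surface at z = 0. Lengths are in mm, angles in rad, forces in N, time in s.
With the tool pointing down it reaches from about 400 to 925 mm from the base axis. Payload 12.5 kg.
Tool frame: the origin (TCP) lies midway between the tips of the shut fingers; the grasp point (between the pads) lies 19 mm behind it; z points along the fingers, y is the direction in which the jaws open and shut (so a half turn about z gives the same grasp; the last joint's range is limited). The gripper opens to 95 mm and grips with 3 to 60 N. Pads are 20 mm wide; open, the fingers measure 119 mm over their backs; the gripper's body (75 mm by 180 mm) begins 59 mm behind the grasp point.
Start: joints at [-1.263, 0.491, 1.559, -0, 1.092, -0.106], TCP at [251.331, -572.258, 214.661] pointing down, gripper open.
Joint ranges: [-3.1, 3.1], [-0.84, 2.19], [0.05, 2.79], [-1.13, 4.28], [0.06, 2.93], [-2.69, 2.69]. Speed limits (rad/s): [2.22, 2.22, 2.79, 3.14, 3.14, 3.14].

INTERFACE

Orientations are given as [roll, pitch, yaw] about the fixed x, y, z axes, in that order (R = Rz(yaw) Ry(pitch) Rx(roll)).
In Python, from cell import env, eyes, job_done, boxes_of, regions_of gives the robot as it stands.
- The arm moves only by the tool send_rows, never from a script. Its argument "plan" is text: rows parted by semicolons, each of 5 numbers parted by spaces: the shift along the tool's x, y, z in mm, then the turn about the tool's z in rad, then the finger opening in mm, from 0 to 95.1. In form: x y z roll gripper; .... A call has 1 to 8 rows; each row shifts and turns the pose as measured when the row begins, along the tool's axes as they then stand; what a row does not reach is not made up. A row lasts 1/10 s, in which the tool goes at most 50 mm and 8.59 degrees, less where a joint would pass 70% of its speed; a pose out of reach is approached as far as the arm can. A call with a gripper value outside its range is refused whole. The fingers move at their own pace and stop on an object; the grip force is fixed at half the most. Time passes only in rows, so rows that do not move let the fingers close. It gives the time, the measured TCP pose, the force and the opening at its end, in the units of the state.
- env.state(): the state, without advancing time (a new reading comes with each control period).
- eyes.read_camera(name): name is "scene" or "top"; returns a dict with "image" (400x640x3 uint8, red, green, blue), "vertical_fov" (degrees; the focal length in pixels is half the picture's height over the tangent of half this angle, whatever the lens; pixels are square), "cx", "cy" (the principal point, pixels), "extrinsics" (4x4, takes a point from camera to world coordinates). Camera axes: x right, y up, looking along -z (the intrinsics and any distortion apply to the point x, -y, -z); pixel columns grow to the right and rows downward; lengths in mm; the calibration is good to about 2 mm. A picture is of the moment at which its call begins. There is no depth.
- job_done(): hands the job in, once; it reports no verdict.
Trained networks look in a picture, given as the dict that the camera call returned (one of the last four; its "shot" number tells which), for a name from the list of things; names that differ only in an ending like _2 or _b are one class to them, and where a whole thing is asked for, a point or a joint stands for the part that bears it (a point fixed in the world has none). Each returns a list of dicts, best first, with "confidence" (0 to 1); they miss things now and then, are a little off and sometimes report something else, mostly with a low value. They report only what shows in the picture. A call takes as long as a camera call.
- boxes_of(target, picture): "bbox" ([left, top, width, height] in pixels, round what is visible of it).
- regions_of(target, picture): "pixels" (400x640 bool, what is visible of it) and "bbox" ([left, top, width, height] in pixels, round what is visible of it).
The state is a dict: "t": time; "joints": joint angles; "qvel": joint speeds; "tau": joint torques, N m; "eef_pos": TCP position; "tcp_rot": TCP orientation; "ft_force": force on the tool from outside, world axes, zero at the start; "moment": the same for the moment, N m; "opening": opening from 0.0 (shut) to 1.0 (fully open).
Only numpy, scipy, OpenCV 4.12 (cv2) and the standard library are available. Lean on these libraries where they do the work, as an engineer would, in place of code of your own. Each camera call takes 0.05 s, during which the arm holds its last target.

TASK

Take the steel spindle out of its white rest and fit its pin into the hole of the sprung plate inside the cake turntable base; the hole is unmarked and has to be felt for, by sliding the pin tip lightly over the plate until it drops in. Seat the spindle fully home with its collar flat on the plate, let go and leave it standing upright. Press gently: never push the sprung plate down near its bottom stop.

Things in the scene. Friction and masses are not known exactly. Their poses are not given: they have to be found in the camera images.
- spindle_head (a point): Centre of the square grip head of the loose steel spindle (0.11 to 0.22 kg). Head 24 x 24 mm, flats square to this point's x and y, 44 mm tall (22 mm above and below this point); z up along the spindle. Below it: a shaft 18 mm thick, then a round collar 36 mm wide, 6 mm thick, its flat underside 60 mm below this point, then the pin.
- pin_tip (a point): Tip of the spindle's pin, on its axis, 74 mm below the centre of the head; z up along the spindle. The pin is 12 mm thick and 14 mm long (tip to collar); its last 5 mm taper to 7 mm across. At the start the spindle stands upright, collar on the rest and pin loosely in it.
- rest: Fixed white block, 60 x 60 mm and 22 mm tall, with a 19 mm hole in the middle of its top, in which the spindle stands at the start. Origin: centre of its underside, on the table.
- turntable_base: Fixed round metal shell, 156 mm across, its flat top 46 mm above the table, with a round opening 80 mm across in the top, through which the dark sprung plate is seen, 11 mm below the top. Origin: centre of its underside, on the table; z up.
- opening_centre (a point): Centre of the base's opening, at the height of the sprung plate's top when nothing presses on it (35 mm above the table). The plate has one blind hole, 14 mm wide and 16 mm deep, rim broken by 1 mm: it lies about 8 to 16 mm from this point, in a direction that is not known and differs every time. The plate cannot turn or move sideways.
- plate (a joint): How far the sprung plate is pressed down, m: 0 at rest, 0.012 at its bottom stop; 0.010 is already too near the stop. It begins to yield at about 4 N and takes 0.6 N more for each further mm (about 10 N at 10 mm); it springs back up when let go.

How it is judged (in metres and radians):
On the way, in this order (a step that is already met when the one before it is completed fails the run):
1. the spindle is lifted out of its rest (height (world z) of pin_tip above 0.04 m and contact force between the fingers and spindle above 1 N), for 0.1 s.
2. the pin has dropped into the hole of the plate (z of pin_tip in the frame of opening_centre below -0.0115 m and horizontal distance between pin_tip and opening_centre below 0.022 m and value of joint plate below 0.006 m), for 0.1 s.
At the end, for the whole second after the job is handed in: The pin is in the hole of the plate, its tip at least 12 mm below the unpressed plate top (collar within 2 mm of flat), within 22 mm of the centre of the opening; the spindle stands upright within 0.06 rad, released and at rest, and the plate is back up within 1.5 mm (z of pin_tip in the frame of opening_centre below -0.012 m and horizontal distance between pin_tip and opening_centre below 0.022 m and angle between pin_tip's own z axis and vertical below 0.06 rad and value of joint plate below 0.0015 m and linear speed of spindle below 0.02 m/s); the robot touches nothing.
It fails at once if the sprung plate is pushed down 10 mm or more, near its bottom stop (value of joint plate above 0.01 m).
It also fails if it takes over 72 s, if anything falls off the work surface, if the arm or the gripper's body presses on something with over 40 N, if the wrist force passes 120 N, or if a joint passes its speed limit or range.

## Working session

There is one attempt and no reset: what is moved stays moved. The work goes in short steps, Python scripts to look and compute and a tool call to move; the robot and the scene stay as the last step left them, time stands still between calls to the robot, and variables do not carry over. Pictures are saved under pics/ and viewed, and the job is handed in when it is done.

Besides the shell and the picture viewer there is one more tool, called after "Request:" as a command line: name --argument value ..., lists and objects as JSON in quotes. send_rows: Moves the arm, as the interface text tells. Its arguments: {"type":"object","properties":{"plan":{"type":"string"}},"required":["plan"]}

```bash
mkdir -p pics; ls; python3 - <<'E'
from cell import env, eyes, boxes_of, regions_of
import cv2, pickle
print(env.state())
for n in ["scene","top"]:
    p=eyes.read_camera(n)
    print(n,{k:v for k,v in p.items() if k!="image"})
    cv2.imwrite(f"pics/{n}0.png",p["image"][:,:,::-1])
    for t in ["spindle_head","rest","turntable_base","plate"]:
        print(t,[(b["bbox"],round(b["confidence"],2)) for b in boxes_of(t,p)][:3])
    pickle.dump(p,open(f"{n}0.pkl","wb"))
E
```

```text
pics
{'t': 0.0, 'joints': array([-1.26261395e+00,  4.91559778e-01,  1.55945551e+00,  4.18958873e-06,
        1.09164974e+00, -1.05598198e-01]), 'qvel': array([-1.37874221e-03, -7.69243381e-04, -1.45518829e-03,  8.75702543e-04,
       -9.15740186e-04, -1.96855560e-05]), 'tau': array([-2.55335493e-03, -6.12650371e+01, -2.58179641e+01,  6.92003430e-02,
        4.81995405e-02, -8.18591002e-05]), 'eef_pos': array([ 251.24765596, -572.02095158,  214.05951115]), 'tcp_rot': array([-3.14052664e+00, -1.16725997e-04,  4.13778577e-01]), 'ft_force': array([ 0.81443084,  1.25785652, -0.33858159]), 'moment': array([ 0.01192437, -0.00835027, -0.04040169]), 'opening': 1.0086243327747748}
scene {'vertical_fov': 56.08788395004925, 'cx': 315.39451409237853, 'cy': 208.00452364328103, 'extrinsics': array([[ 7.60666844e-01,  2.65714851e-01, -5.92268157e-01,
         8.63355618e+00],
       [-6.49117961e-01,  3.19282610e-01, -6.90437895e-01,
        -9.24690947e+02],
       [ 5.64132053e-03,  9.09645114e-01,  4.15347978e-01,
         4.29126095e+02],
       [ 0.00000000e+00,  0.00000000e+00,  0.00000000e+00
[... 171 characters left out ...]
40.0], 0.64)]
plate [([274.2, 202.8, 31.3, 13.5], 0.65)]
top {'vertical_fov': 49.21947079779355, 'cx': 318.66695986218787, 'cy': 199.5689662646808, 'extrinsics': array([[-9.24926753e-03,  9.80777970e-01, -1.94907732e-01,
         3.48108796e+02],
       [-9.99955295e-01, -9.45478205e-03, -1.24099243e-04,
        -3.44199634e+02],
       [-1.96452393e-03,  1.94897871e-01,  9.80821574e-01,
         9.13913782e+02],
       [ 0.00000000e+00,  0.00000000e+00,  0.00000000e+00,
         1.00000000e+00]]), 'shot': 2}
spindle_head [([367.9, 190.2, 20.8, 19.6], 0.6)]
rest [([359.1, 186.4, 32.7, 36.4], 0.64)]
turntable_base [([227.6, 167.8, 76.4, 79.8], 0.85)]
plate [([251.1, 185.7, 35.0, 44.1], 0.93)]
```

View pics/scene0.png

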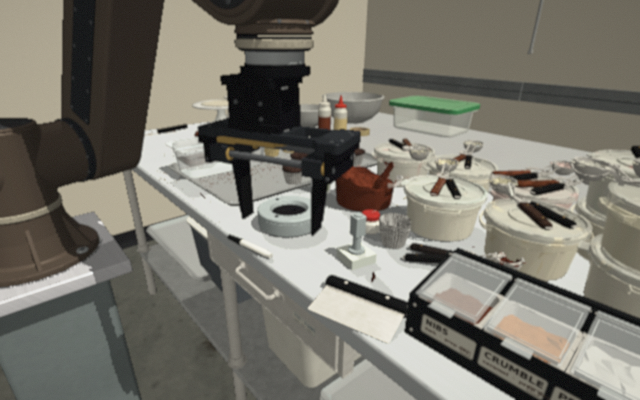

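View pics/top0.png

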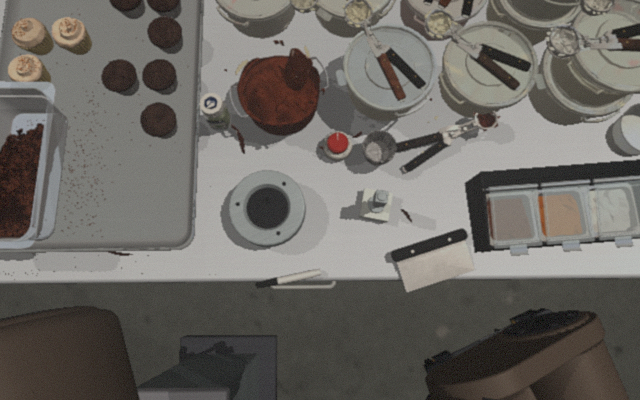

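```bash
python3 - <<'E'
import cv2,pickle
p=pickle.load(open("top0.pkl","rb"))["image"]
c=p[150:270,210:420,::-1]
cv2.imwrite("pics/topz.png",cv2.resize(c,(798,456),interpolation=cv2.INTER_CUBIC))
p=pickle.load(open("scene0.pkl","rb"))["image"]
c=p[180:280,250:400,::-1]
cv2.imwrite("pics/scenez.png",cv2.resize(c,(750,500),interpolation=cv2.INTER_CUBIC))
E
```

```text
(no output)
```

View pics/topz.png

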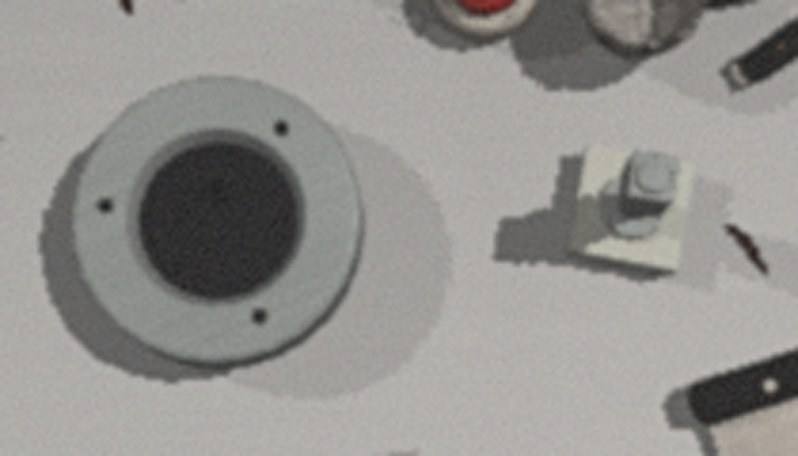

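View pics/scenez.png

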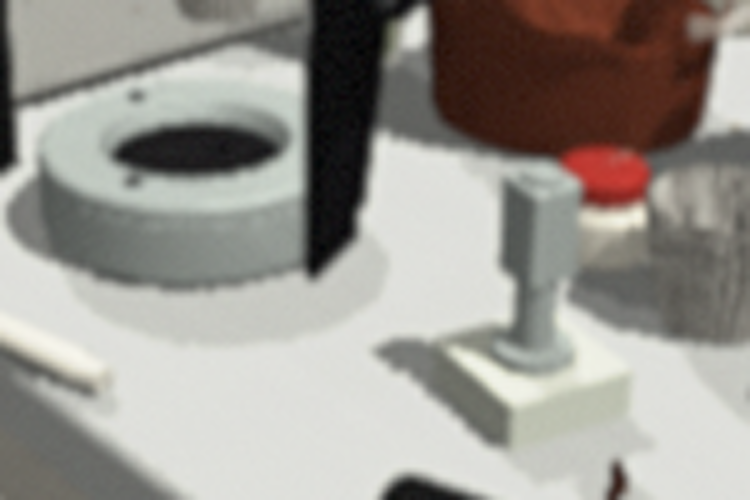

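The turntable opening is near (267,207) in the top picture, and the spindle stands in its rest near (380,200). Next I'll get the exact positions and the head's yaw.

```bash
cat > h.py <<'E'
import numpy as np,pickle
def K(p): return 200/np.tan(np.radians(p["vertical_fov"]/2))
def toworld(p,u,v,z):
    f=K(p);d=np.array([(u-p["cx"])/f,-(v-p["cy"])/f,-1]);E=p["extrinsics"]
    w=E[:3,:3]@d;o=E[:3,3];return o+w*(z-o[2])/w[2]
def proj(p,X):
    E=p["extrinsics"];c=(np.atleast_2d(X)-E[:3,3])@E[:3,:3];f=K(p)
    return np.c_[p["cx"]+f*c[:,0]/-c[:,2],p["cy"]-f*c[:,1]/-c[:,2]]
E
python3 - <<'E'
from h import *
import cv2
p=pickle.load(open("top0.pkl","rb"));s=pickle.load(open("scene0.pkl","rb"))
z=lambda a,b:(210+(a+.5)/3.8-.5,150+(b+.5)/3.8-.5)
print("open",toworld(p,*z(219,215),46),"outer",toworld(p,*z(218,218),46))
R=[toworld(p,*z(*c),22)for c in [(586,147),(693,162),(676,272),(571,248)]]
print("rest",np.array(R).round(1),np.mean(R,0))
print("head",toworld(p,*z(655,171),104))
for n,q,(x0,y0,w,h),k in [("t",p,(355,180,45,45),12),("s",s,(335,205,50,70),8)]:
    cv2.imwrite(f"pics/hz{n}.png",cv2.resize(q["image"][y0:y0+h,x0:x0+w,::-1],None,fx=k,fy=k,interpolation=cv2.INTER_CUBIC))
E
```

```text
open [ 507.89701775 -240.08404881   46.        ] outer [ 506.28064971 -239.57452131   46.        ]
rest [[ 548.4 -438.9   22. ]
 [ 539.4 -497.4   22. ]
 [ 478.5 -485.6   22. ]
 [ 492.2 -429.    22. ]] [ 514.64756545 -462.72887151   22.        ]
head [ 517.43520478 -464.18640232  104.        ]
```

View pics/hzt.png

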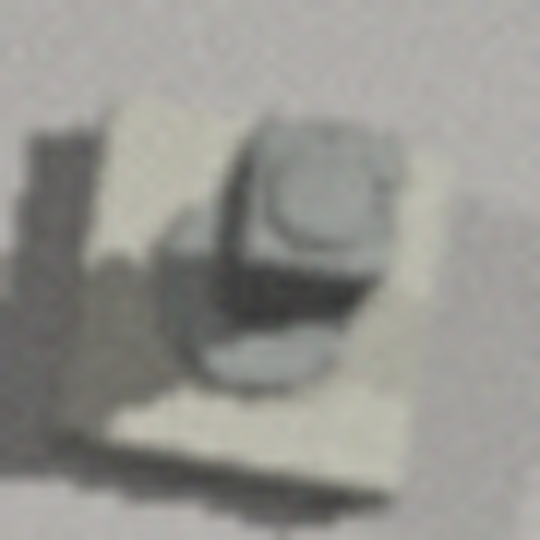

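View pics/hzs.png

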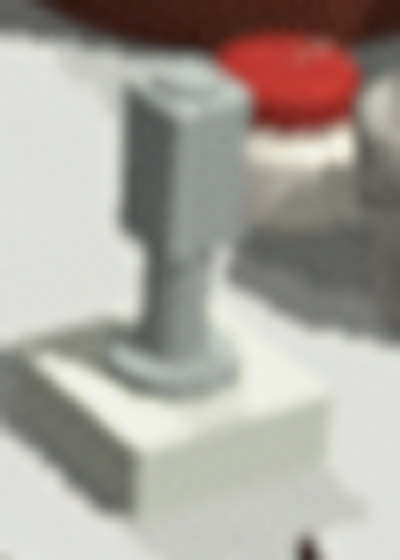

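```bash
cat > ov.py <<'E'
from h import *
import cv2
p=pickle.load(open("top0.pkl","rb"));s=pickle.load(open("scene0.pkl","rb"))
def sq(c,h,z,y):
    a=np.array([[1,1],[-1,1],[-1,-1],[1,-1]])*h;R=np.array([[np.cos(y),-np.sin(y)],[np.sin(y),np.cos(y)]])
    return np.c_[a@R.T+c,[z]*4]
def ci(c,r,z):
    t=np.linspace(0,2*np.pi,60);return np.c_[c[0]+r*np.cos(t),c[1]+r*np.sin(t),t*0+z]
import sys
hx,hy,yaw,ox,oy=map(float,sys.argv[1:])
out=[]
for q,(x0,y0,w,h) in [(p,(225,160,180,95)),(s,(255,185,125,95))]:
    k=800//w if w>150 else 6
    im=cv2.resize(q["image"][y0:y0+h,x0:x0+w,::-1],None,fx=k,fy=k,interpolation=cv2.INTER_CUBIC)
    for P,col in [(sq((hx,hy),12,104,yaw),(0,0,255)),(sq((hx,hy),12,60,yaw),(0,255,0)),(sq((hx,hy),30,22,yaw),(255,0,0)),(ci((hx,hy),18,28),(255,0,255)),(ci((ox,oy),40,46),(0,0,255)),(ci((ox,oy),78,46),(0,255,0)),(ci((ox,oy),40,35),(0,255,255))]:
        u=((proj(q,P)-[x0,y0]+.5)*k-.5)
        cv2.polylines(im,[np.int32(u.round())],True,col,1)
    out.append(im)
cv2.imwrite("pics/ov%s.png"%sys.argv[1].replace('.','_'),np.vstack([np.pad(o,((0,0),(0,max(x.shape[1] for x in out)-o.shape[1]),(0,0))) for o in out]))
E
python3 ov.py 516 -463.5 -0.14 507 -240
```

```text
(no output)
```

View pics/ov516.png

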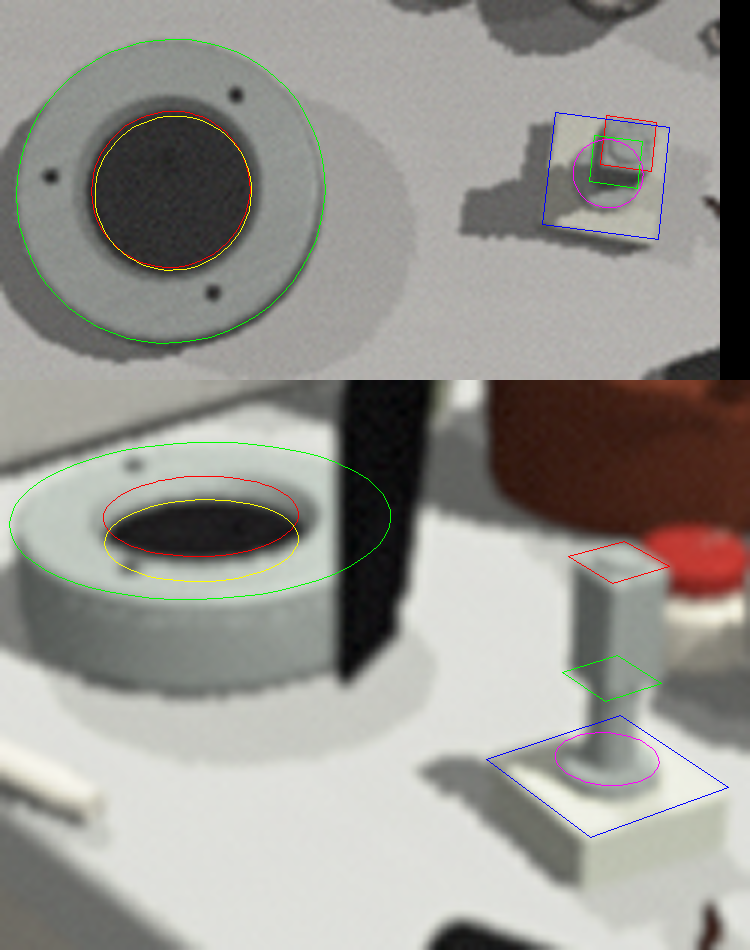

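Request:
send_rows --plan "0 0 0 0.14 95; 0 0 0 0.14 95; 0 0 0 0.14 95; 0 0 0 0.14 95; 0 0 0 0 95"

```text
t: 1.0
eef_pos: [251.3, -572.2, 214.7]
tcp_rot: [3.142, -0.0, -0.167]
ft_force: [0.7, -0.6, -0.4]
opening: 0.996
```

```bash
cat > go.py <<'E'
import sys,numpy as np
from scipy.spatial.transform import Rotation as R
from cell import env
s=env.state();T=R.from_euler("xyz",s["tcp_rot"])
print("t",round(s["t"],2),"pos",s["eef_pos"].round(2),"rot",s["tcp_rot"].round(4),"F",s["ft_force"].round(2),"M",s["moment"].round(3),"op",round(s["opening"]*95.1,1))
if len(sys.argv)>3:
    t=np.array(list(map(float,sys.argv[1:4])));print("tool shift",T.inv().apply(t-s["eef_pos"]).round(2))
E
python3 go.py 516 -463.5 200
```

```text
t 1.0 pos [ 251.32 -572.18  214.66] rot [ 3.1416 -0.     -0.1667] F [ 0.72 -0.61 -0.43] M [0.027 0.047 0.028] op 94.7
tool shift [ 242.98 -151.09   14.67]
```

Request:
send_rows --plan "34 -21 2 0 95; 34 -21 2 0 95; 34 -21 2 0 95; 34 -21 2 0 95; 34 -21 2 0 95; 34 -21 2 0 95; 34 -21 2 0 95; 0 0 0 0 95"

```text
t: 1.8
eef_pos: [517.7, -460.2, 199.9]
tcp_rot: [3.141, -0.0, -0.133]
ft_force: [-1.2, -0.0, 0.8]
opening: 0.998
```

```bash
python3 go.py 516 -463.5 120; python3 - <<'E'
from cell import eyes
import cv2,pickle
for n in ["scene","top"]:
    p=eyes.read_camera(n);pickle.dump(p,open(n+"1.pkl","wb"));cv2.imwrite(f"pics/{n}1.png",p["image"][:,:,::-1])
E
```

```text
t 1.8 pos [ 517.72 -460.23  199.94] rot [ 3.1406e+00 -5.0000e-04 -1.3300e-01] F [-1.2  -0.03  0.84] M [ 0.021  0.034 -0.006] op 94.9
tool shift [-1.31  3.39 79.94]
```

View pics/scene1.png

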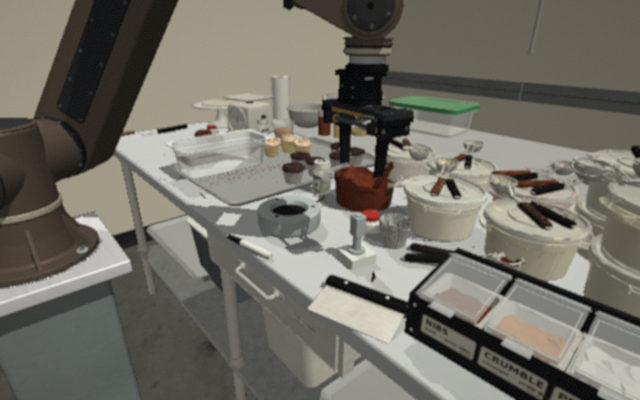

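View pics/top1.png

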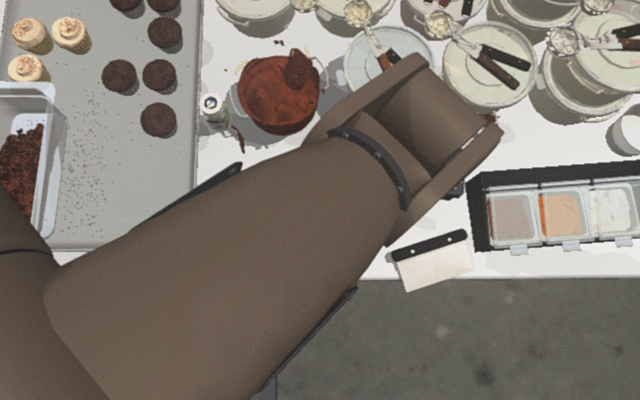

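```bash
python3 - <<'E'
from h import *
import cv2
s=pickle.load(open("scene1.pkl","rb"))
tcp=np.array([517.7,-460.2,199.9]);y=-.133;yt=np.array([np.sin(y),-np.cos(y),0])
xt=np.array([np.cos(y),np.sin(y),0])
P=[tcp]+[tcp+a*yt*53.5+b*xt*10 for a in(-1,1) for b in (-1,1)]
u=proj(s,P);print(u.round(1))
x0,y0,w,h=320,130,90,60;k=8
im=cv2.resize(s["image"][y0:y0+h,x0:x0+w,::-1],None,fx=k,fy=k,interpolation=cv2.INTER_CUBIC)
for q in u: cv2.circle(im,tuple(np.int32(((q-[x0,y0]+.5)*k).round())),3,(0,0,255),-1)
cv2.imwrite("pics/tips1.png",im)
x0,y0,w,h=250,190,80,60;k=8
im=cv2.resize(s["image"][y0:y0+h,x0:x0+w,::-1],None,fx=k,fy=k,interpolation=cv2.INTER_CUBIC)
cv2.imwrite("pics/base1.png",im)
E
```

```text
[[359.6 168.7]
 [338.8 162.3]
 [346.8 160.7]
 [374.1 177.8]
 [382.5 175.8]]
```

View pics/tips1.png

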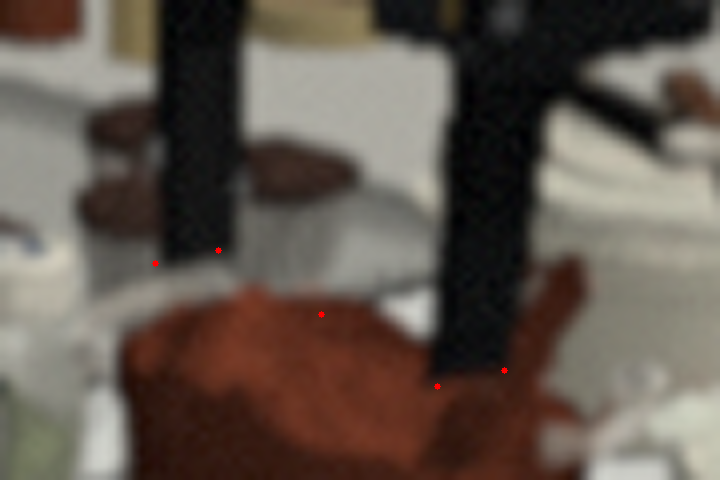

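View pics/base1.png

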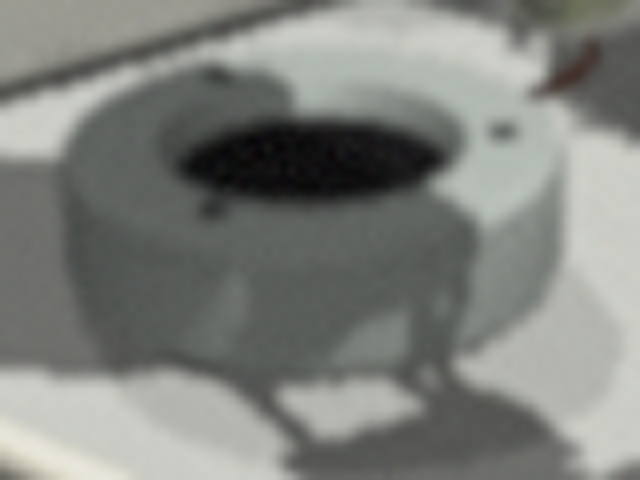

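```bash
sed -e 's/top0.pkl/top0.pkl/;s/scene0/scene1/' ov.py > ov1.py
sed -i 's#if w>150 else 6#if w>150 else 6\n    if q is s: q=dict(q); q["cx"]+=1.2#' ov1.py
python3 ov1.py 513.5 -464 -0.16 504 -242
```

```text
(no output)
```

View pics/ov513_5.png

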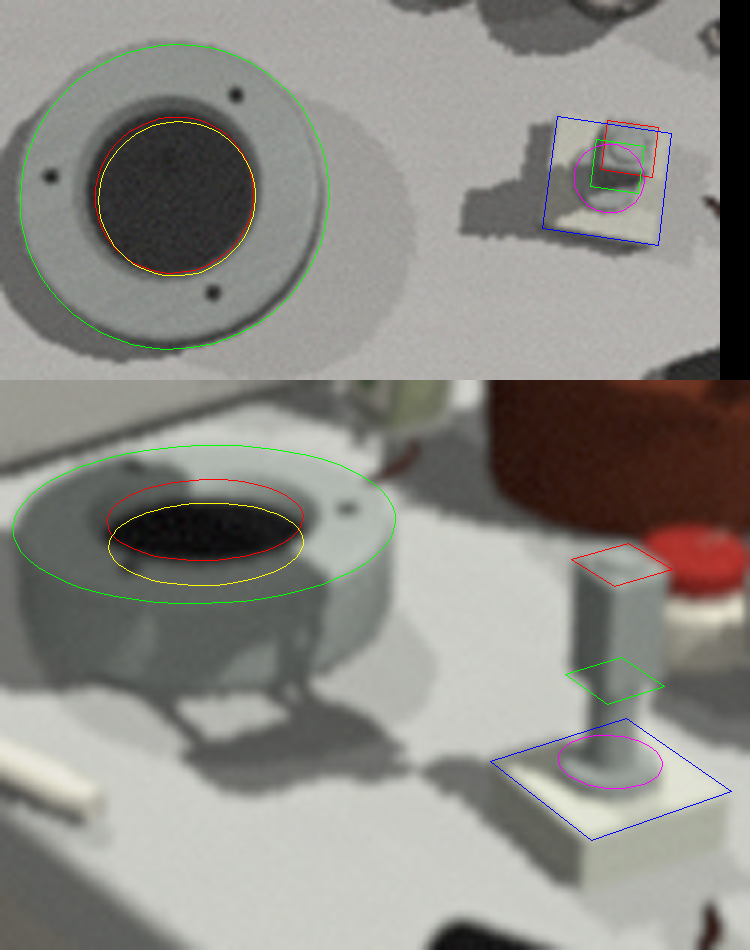

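Request:
send_rows --plan "-2 4 20 0.02 95; 0 0 30 0 95; 0 0 25 0 95; 0 0 0 0 95"

```text
t: 2.3
eef_pos: [508.3, -469.2, 125.0]
tcp_rot: [3.138, -0.001, -0.152]
ft_force: [0.0, 0.0, -0.6]
opening: 0.999
```

```bash
python3 go.py 515 -464 63; python3 - <<'E'
from cell import eyes
import cv2,pickle
for n in ["scene"]:
    p=eyes.read_camera(n);pickle.dump(p,open(n+"2.pkl","wb"));
    cv2.imwrite(f"pics/{n}2.png",cv2.resize(p["image"][130:290,270:430,::-1],None,fx=3.7,fy=3.7,interpolation=cv2.INTER_CUBIC))
E
```

```text
t 2.3 pos [ 508.26 -469.21  125.02] rot [ 3.1377e+00 -1.3000e-03 -1.5190e-01] F [ 0.05  0.04 -0.62] M [ 0.058  0.043 -0.002] op 95.0
tool shift [ 5.79 -6.42 62.  ]
```

View pics/scene2.png

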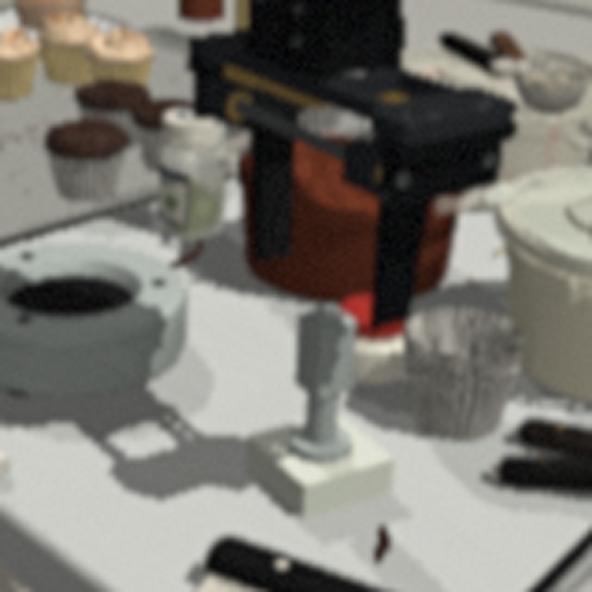

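Request:
send_rows --plan "6 -6 0 0 95; 0 0 0 0 95; 0 0 0 0 95"

```text
t: 2.65
eef_pos: [516.1, -466.4, 131.2]
tcp_rot: [3.133, -0.007, -0.152]
ft_force: [-0.4, 0.3, -0.4]
opening: 0.999
```

```bash
python3 go.py 515 -464 63
```

```text
t 2.65 pos [ 516.08 -466.39  131.2 ] rot [ 3.1329 -0.007  -0.152 ] F [-0.44  0.31 -0.45] M [0.038 0.043 0.015] op 95.0
tool shift [-1.91 -2.79 68.17]
```

Request:
send_rows --plan "0 0 0 0 95; 0 0 0 0 95"

```text
t: 2.85
eef_pos: [516.5, -466.7, 132.9]
tcp_rot: [3.131, -0.009, -0.151]
ft_force: [-0.4, 1.2, -0.2]
opening: 0.995
```

Request:
send_rows --plan "0 0 10 0 95; 0 0 10 0 95; 0 0 10 0 95; 0 0 0 0 95; 0 0 0 0 95"

```text
t: 3.35
eef_pos: [516.4, -466.7, 99.4]
tcp_rot: [3.132, -0.008, -0.151]
ft_force: [-0.3, 0.8, 0.1]
opening: 1.003
```

```bash
python3 go.py 515 -464 63
```

```text
t 3.35 pos [ 516.42 -466.69   99.39] rot [ 3.1323 -0.0078 -0.1512] F [-0.28  0.8   0.05] M [ 0.037  0.004 -0.016] op 95.3
tool shift [-2.09 -2.78 36.35]
```

Request:
send_rows --plan "-2 -3 0 0 95; 0 0 8 0 95; 0 0 10 0 95; 0 0 10 0 95; 0 0 6 0 95; 0 0 0 0 95; 0 0 0 0 95"

```text
t: 4.05
eef_pos: [514.9, -463.4, 61.9]
tcp_rot: [3.133, -0.007, -0.151]
ft_force: [0.5, -0.2, -0.2]
opening: 1.002
```

```bash
python3 go.py 515 -464 63; python3 - <<'E'
from cell import eyes
import cv2,pickle
for n in ["scene"]:
    p=eyes.read_camera(n);pickle.dump(p,open(n+"3.pkl","wb"));
    cv2.imwrite(f"pics/{n}3.png",cv2.resize(p["image"][170:290,300:420,::-1],None,fx=4.9,fy=4.9,interpolation=cv2.INTER_CUBIC))
E
```

```text
t 4.05 pos [ 514.94 -463.43   61.91] rot [ 3.1326 -0.0074 -0.1512] F [ 0.47 -0.2  -0.17] M [ 0.028  0.081 -0.002] op 95.3
tool shift [ 0.15  0.57 -1.09]
```

View pics/scene3.png

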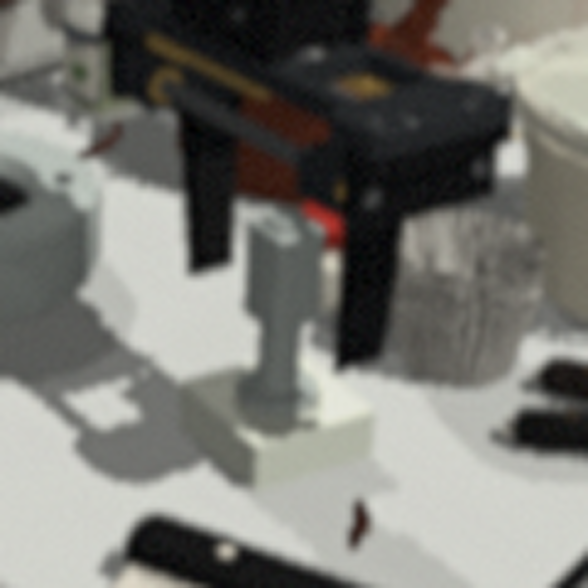

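Request:
send_rows --plan "0 0 0 0 40; 0 0 0 0 30; 0 0 0 0 24; 0 0 0 0 20; 0 0 0 0 15; 0 0 0 0 10; 0 0 0 0 10; 0 0 0 0 10"

```text
t: 4.9
eef_pos: [515.4, -463.9, 63.4]
tcp_rot: [3.131, -0.009, -0.151]
ft_force: [0.4, 1.0, 0.1]
opening: 0.383
```

```bash
python3 go.py 515 -464 63
```

```text
t 4.9 pos [ 515.37 -463.88   63.42] rot [ 3.1312 -0.0092 -0.1511] F [0.43 1.01 0.13] M [0.078 0.057 0.002] op 36.4
tool shift [-0.35  0.17  0.42]
```

Request:
send_rows --plan "0 0 0 0 10; 0 0 0 0 10; 0 0 0 0 10; 0 0 0 0 10; 0 0 0 0 10; 0 0 0 0 10"

```text
t: 5.5
eef_pos: [515.4, -463.7, 63.5]
tcp_rot: [3.131, -0.009, -0.151]
ft_force: [0.0, 0.9, 0.4]
opening: 0.256
```

```bash
python3 go.py 515 -464 63; python3 - <<'E'
from cell import eyes
import cv2,pickle
for n in ["scene"]:
    p=eyes.read_camera(n);pickle.dump(p,open(n+"4.pkl","wb"));
    cv2.imwrite(f"pics/{n}4.png",cv2.resize(p["image"][170:290,300:420,::-1],None,fx=4.9,fy=4.9,interpolation=cv2.INTER_CUBIC))
E
```

```text
t 5.5 pos [ 515.42 -463.71   63.49] rot [ 3.1315 -0.0092 -0.1512] F [0.02 0.93 0.36] M [0.082 0.039 0.073] op 24.3
tool shift [-0.38  0.34  0.49]
```

View pics/scene4.png

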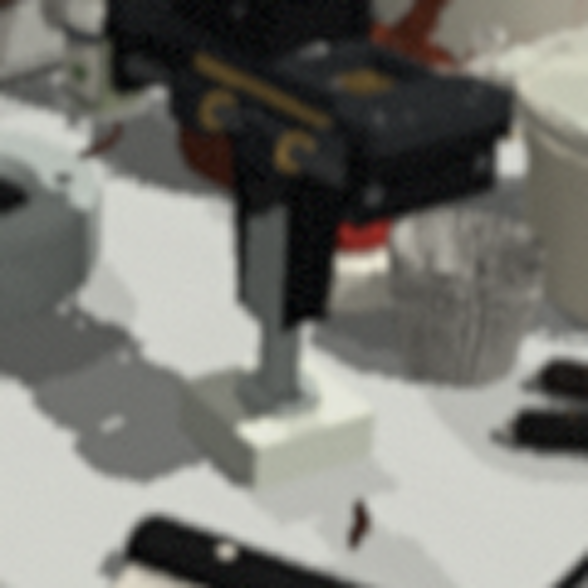

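Gripped: the opening reads 24.3 mm. The pin tip is 55.5 mm below the TCP, so I'll lift slowly.

Request:
send_rows --plan "0 0 -5 0 10; 0 0 -10 0 10; 0 0 -15 0 10; 0 0 -15 0 10; 0 0 -15 0 10; 0 0 -8 0 10; 0 0 0 0 10; 0 0 0 0 10"

```text
t: 6.35
eef_pos: [515.0, -463.2, 139.8]
tcp_rot: [3.13, -0.011, -0.151]
ft_force: [-0.9, 0.1, -1.3]
opening: 0.252
```

```bash
python3 go.py 505.5 -241 125
```

```text
t 6.35 pos [ 515.04 -463.22  139.75] rot [ 3.1295 -0.0113 -0.1511] F [-0.93  0.1  -1.32] M [0.056 0.019 0.015] op 23.9
tool shift [ -43.06 -218.41   11.63]
```

Request:
send_rows --plan "-2 -10 0 0 10; -4 -20 0 0 10; -5 -25 0 0 10; -6 -30 0 0 10; -6 -30 0 0 10; -5 -25 0 0 10; -4 -20 0 0 10; -2 -10 0 0 10"

```text
t: 7.15
eef_pos: [503.2, -279.0, 132.0]
tcp_rot: [3.135, -0.003, -0.153]
ft_force: [-0.2, -0.1, -0.7]
opening: 0.252
```

Request:
send_rows --plan "0 0 0 0 10; 0 0 0 0 10"

```text
t: 7.35
eef_pos: [503.1, -277.8, 131.7]
tcp_rot: [3.135, -0.003, -0.151]
ft_force: [-1.6, 0.2, -1.9]
opening: 0.248
```

```bash
python3 go.py 505.5 -241 125
```

```text
t 7.35 pos [ 503.15 -277.84  131.69] rot [ 3.135e+00 -2.600e-03 -1.512e-01] F [-1.61  0.17 -1.9 ] M [0.032 0.004 0.032] op 23.6
tool shift [ -3.24 -36.82   6.44]
```

Request:
send_rows --plan "-1 -8 2 0 10; -1 -10 2 0 10; 0 -6 2 0 10; 0 0 0 0 10; 0 0 0 0 10"

```text
t: 7.85
eef_pos: [504.9, -253.8, 124.3]
tcp_rot: [3.135, -0.002, -0.153]
ft_force: [0.3, -0.4, -1.4]
opening: 0.252
```

```bash
python3 go.py 505.5 -253 95; python3 - <<'E'
from cell import eyes
import cv2,pickle
p=[]
for n in ["scene","top"]:
    q=eyes.read_camera(n);pickle.dump(q,open(n+"5.pkl","wb"));p.append(q["image"])
c=np.hstack if 0 else None
import numpy as np
a=cv2.resize(p[0][150:250,230:350,::-1],(600,500),interpolation=cv2.INTER_CUBIC)
cv2.imwrite("pics/s5.png",a)
E
```

```text
t 7.85 pos [ 504.89 -253.81  124.3 ] rot [ 3.1349e+00 -2.4000e-03 -1.5340e-01] F [ 0.26 -0.38 -1.37] M [ 0.037  0.013 -0.022] op 24.0
tool shift [ 0.41 -1.09 29.3 ]
```

View pics/s5.png

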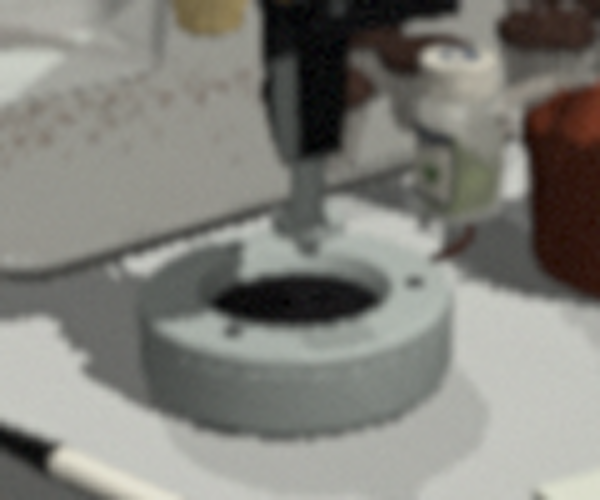

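```bash
python3 - <<'E'
from h import *
import cv2
from scipy.spatial.transform import Rotation as R
s=pickle.load(open("scene5.pkl","rb"))
T=R.from_euler("xyz",[3.1349,-.0024,-.1534]);tip=np.array([504.9,-253.8,124.3])+T.apply([0,0,55.5])
u=proj(s,tip)[0];print(tip,u)
obs=np.array([230+312.5/5-.5,150+253.5/5-.5]);d=obs-u;print("bias",d)
s["cx"]+=d[0];s["cy"]+=d[1]
x0,y0,w,h=250,180,80,70;k=8
im=cv2.resize(s["image"][y0:y0+h,x0:x0+w,::-1],None,fx=k,fy=k,interpolation=cv2.INTER_CUBIC)
t=np.linspace(0,2*np.pi,80)
for ox,oy,col in [(505.5,-241,(0,0,255)),(502,-243,(0,255,0))]:
  for r,z in [(78,46),(43,46),(40,35),(78,0)]:
    P=np.c_[ox+r*np.cos(t),oy+r*np.sin(t),t*0+z]
    cv2.polylines(im,[np.int32(((proj(s,P)-[x0,y0]+.5)*k).round())],True,col,1)
cv2.imwrite("pics/ov5.png",im)
E
```

```text
[ 504.97487718 -254.18743015   68.8014028 ] [290.66254673 200.46801269]
bias [ 1.33745327 -0.26801269]
```

View pics/ov5.png

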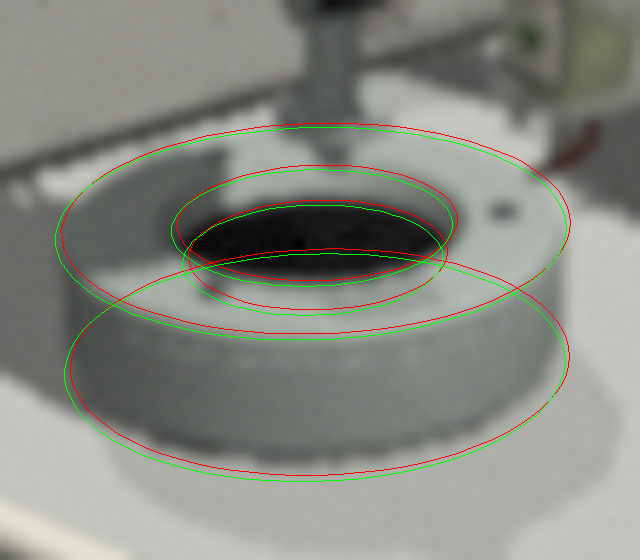

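Request:
send_rows --plan "0.5 -1 6 0 10; 0 0 8 0 10; 0 0 8 0 10; 0 0 4 0 10; 0 0 0 0 10; 0 0 0 0 10; 0 0 0 0 10"

```text
t: 8.65
eef_pos: [505.4, -253.8, 95.4]
tcp_rot: [3.135, -0.002, -0.155]
ft_force: [-0.9, -0.8, -0.9]
opening: 0.252
```

```bash
python3 go.py 506 -252.5 90.5; python3 go.py|cut -c1-200
```

```text
t 8.65 pos [ 505.36 -253.79   95.39] rot [ 3.1352e+00 -1.7000e-03 -1.5450e-01] F [-0.89 -0.8  -0.89] M [ 0.033  0.049 -0.021] op 23.9
tool shift [ 0.43 -1.4   4.89]
t 8.65 pos [ 505.36 -253.79   95.39] rot [ 3.1352e+00 -1.7000e-03 -1.5450e-01] F [-0.89 -0.8  -0.89] M [ 0.033  0.049 -0.021] op 23.9
```

Request:
send_rows --plan "0 0 2 0 10; 0 0 1.5 0 10; 0 0 0 0 10"

```text
t: 8.95
eef_pos: [505.6, -254.0, 92.2]
tcp_rot: [3.135, -0.003, -0.155]
ft_force: [0.5, -0.1, -1.4]
opening: 0.248
```

Request:
send_rows --plan "0 0 1 0 10; 0 0 0 0 10"

```text
t: 9.15
eef_pos: [505.6, -254.0, 91.2]
tcp_rot: [3.135, -0.003, -0.154]
ft_force: [0.6, 0.7, -0.8]
opening: 0.251
```

Request:
send_rows --plan "0 0 1 0 10; 0 0 0 0 10"

```text
t: 9.35
eef_pos: [505.7, -254.0, 90.3]
tcp_rot: [3.135, -0.003, -0.154]
ft_force: [0.2, -0.5, -1.4]
opening: 0.25
```

Request:
send_rows --plan "0 0 1 0 10; 0 0 0 0 10"

```text
t: 9.55
eef_pos: [505.8, -254.1, 89.7]
tcp_rot: [3.134, -0.004, -0.154]
ft_force: [-1.2, 0.8, 3.9]
opening: 0.253
```

Request:
send_rows --plan "0 0 1 0 10; 0 0 0 0 10"

```text
t: 9.75
eef_pos: [505.8, -254.0, 89.0]
tcp_rot: [3.134, -0.004, -0.154]
ft_force: [-1.4, 1.0, 4.2]
opening: 0.25
```

```bash
cat > ring.py <<'E'
import sys,numpy as np
from scipy.spatial.transform import Rotation as R
from cell import env
r,z,step,n=float(sys.argv[1]),float(sys.argv[2]),float(sys.argv[3]),int(sys.argv[4])
C=np.array([506,-240.])
s=env.state();T=R.from_euler("xyz",s["tcp_rot"]);p=s["eef_pos"]
a=np.arctan2(*(p[:2]-C)[::-1])
print("t",round(s["t"],2),"r",np.hypot(*(p[:2]-C)).round(1),"ang",np.degrees(a).round(),p.round(1),s["ft_force"].round(1),s["tcp_rot"].round(3))
for i in range(n):
    a+=step/r;w=np.r_[C+r*np.array([np.cos(a),np.sin(a)]),z]
    print(np.degrees(a).round(),T.inv().apply(w-p).round(1));p=w
E
python3 ring.py 12.5 88.3 3 8
```

```text
t 9.75 r 14.0 ang -91.0 [ 505.8 -254.    89. ] [-1.4  1.   4.2] [ 3.134 -0.004 -0.154]
-77.0 [ 2.7 -2.3  0.7]
-63.0 [ 2.6 -1.4 -0. ]
-49.0 [ 2.2 -2.  -0. ]
-36.0 [ 1.7 -2.5 -0. ]
-22.0 [ 1.  -2.8 -0. ]
-8.0 [ 0.3 -3.  -0. ]
6.0 [-0.4 -3.  -0. ]
19.0 [-1.1 -2.8 -0. ]
```

Request:
send_rows --plan "2.7 -2.3 0.7 0 10; 2.6 -1.4 0.2 0 10"

```text
t: 9.95
eef_pos: [511.4, -251.5, 88.3]
tcp_rot: [3.134, -0.003, -0.154]
ft_force: [-3.7, -1.1, 4.1]
opening: 0.249
```

```bash
python3 ring.py 12.5 88.3 3 3
```

```text
t 9.95 r 12.7 ang -65.0 [ 511.4 -251.5   88.3] [-3.7 -1.1  4.1] [ 3.134e+00 -3.000e-03 -1.540e-01]
-51.0 [ 2.2 -2.1 -0.1]
-37.0 [ 1.7 -2.4 -0. ]
-24.0 [ 1.1 -2.8 -0. ]
```

Request:
send_rows --plan "2.2 -2.1 0.2 0 10; 1.7 -2.4 0.2 0 10"

```text
t: 10.15
eef_pos: [516.5, -247.9, 87.9]
tcp_rot: [3.133, -0.003, -0.154]
ft_force: [-2.7, -1.7, 4.2]
opening: 0.251
```

```bash
python3 ring.py 12.5 88.3 3 3
```

```text
t 10.15 r 13.1 ang -37.0 [ 516.5 -247.9   87.9] [-2.7 -1.7  4.2] [ 3.133e+00 -3.000e-03 -1.540e-01]
-23.0 [ 0.6 -3.1 -0.4]
-9.0 [ 0.4 -3.  -0. ]
4.0 [-0.3 -3.  -0. ]
```

Request:
send_rows --plan "0.6 -3.1 -0.2 0 10; 0.4 -3 0 0 10"

```text
t: 10.35
eef_pos: [519.4, -242.2, 88.3]
tcp_rot: [3.132, -0.005, -0.154]
ft_force: [-1.1, -3.6, 3.8]
opening: 0.251
```

```bash
python3 ring.py 12.5 88.3 3 3
```

```text
t 10.35 r 13.6 ang -9.0 [ 519.4 -242.2   88.3] [-1.1 -3.6  3.8] [ 3.132 -0.005 -0.154]
5.0 [-1.5 -3.  -0.1]
18.0 [-1.  -2.8 -0. ]
32.0 [-1.7 -2.5 -0. ]
```

Request:
send_rows --plan "-1.5 -3 0.2 0 10; -1 -2.8 0.2 0 10"

```text
t: 10.55
eef_pos: [519.1, -235.8, 88.1]
tcp_rot: [3.131, -0.009, -0.154]
ft_force: [2.2, -1.8, -0.8]
opening: 0.254
```

```bash
python3 ring.py 12.5 88.3 3 3
```

```text
t 10.55 r 13.8 ang 18.0 [ 519.1 -235.8   88.1] [ 2.2 -1.8 -0.8] [ 3.131 -0.009 -0.154]
32.0 [-2.8 -1.9 -0.2]
45.0 [-2.2 -2.  -0. ]
59.0 [-2.6 -1.4 -0. ]
```

Fz fell from about 4 N to −0.8 N, so the pin has dropped in. I'll stop sliding and probe downwards.

Request:
send_rows --plan "0 0 1 0 10; 0 0 0 0 10"

```text
t: 10.75
eef_pos: [519.8, -235.1, 87.1]
tcp_rot: [3.131, -0.01, -0.154]
ft_force: [2.1, -2.7, 0.9]
opening: 0.251
```

```bash
python3 go.py
```

```text
t 10.75 pos [ 519.76 -235.08   87.06] rot [ 3.1314 -0.01   -0.154 ] F [ 2.12 -2.73  0.93] M [-0.526 -0.447 -0.035] op 23.8
```

Request:
send_rows --plan "0.8 0.8 0.5 0 10; 0 0 0 0 10"

```text
t: 10.95
eef_pos: [520.2, -235.6, 86.1]
tcp_rot: [3.132, -0.009, -0.154]
ft_force: [2.1, -2.0, 0.7]
opening: 0.251
```

```bash
python3 go.py
```

```text
t 10.95 pos [ 520.24 -235.63   86.12] rot [ 3.1322 -0.0091 -0.1541] F [ 2.15 -1.96  0.67] M [-0.267 -0.495 -0.026] op 23.9
```

Request:
send_rows --plan "0.8 0.6 1 0 10; 0 0 0.5 0 10; 0 0 0 0 10"

```text
t: 11.25
eef_pos: [521.0, -236.2, 84.1]
tcp_rot: [3.133, -0.009, -0.155]
ft_force: [2.1, 0.6, 1.1]
opening: 0.25
```

```bash
python3 go.py
```

```text
t 11.25 pos [ 521.01 -236.19   84.13] rot [ 3.133  -0.0087 -0.1547] F [2.09 0.65 1.11] M [ 0.089 -0.529 -0.016] op 23.7
```

Request:
send_rows --plan "0.8 -0.1 1 0 10; 0 0 1 0 10; 0 0 0 0 10"

```text
t: 11.55
eef_pos: [521.2, -236.0, 81.5]
tcp_rot: [3.134, -0.007, -0.155]
ft_force: [2.4, -0.5, -0.4]
opening: 0.251
```

```bash
python3 go.py
```

```text
t 11.55 pos [ 521.24 -235.98   81.49] rot [ 3.1336 -0.0068 -0.1547] F [ 2.39 -0.49 -0.42] M [-0.011 -0.482 -0.001] op 23.9
```

Request:
send_rows --plan "0.6 0 1 0 10; 0 0 1 0 10; 0 0 0 0 10"

```text
t: 11.85
eef_pos: [521.4, -235.9, 79.0]
tcp_rot: [3.134, -0.006, -0.155]
ft_force: [1.6, 0.9, -0.6]
opening: 0.251
```

```bash
python3 go.py
```

```text
t 11.85 pos [ 521.4  -235.93   79.02] rot [ 3.134  -0.0056 -0.1547] F [ 1.63  0.92 -0.55] M [ 0.019 -0.328  0.014] op 23.9
```

Request:
send_rows --plan "0.4 0 1 0 10; 0 0 0.6 0 10; 0 0 0 0 10"

```text
t: 12.15
eef_pos: [521.5, -235.9, 77.1]
tcp_rot: [3.134, -0.005, -0.155]
ft_force: [1.0, -0.2, -0.9]
opening: 0.252
```

Request:
send_rows --plan "0 0 0.8 0 10; 0 0 0 0 10"

```text
t: 12.35
eef_pos: [521.5, -236.0, 76.4]
tcp_rot: [3.134, -0.005, -0.155]
ft_force: [0.7, 0.1, -0.7]
opening: 0.254
```

```bash
python3 go.py
```

```text
t 12.35 pos [ 521.5  -235.96   76.41] rot [ 3.1341 -0.0048 -0.1546] F [ 0.74  0.06 -0.67] M [ 0.036 -0.067  0.002] op 24.2
```

Request:
send_rows --plan "0 0 0.7 0 10; 0 0 0 0 10"

```text
t: 12.55
eef_pos: [521.5, -236.0, 76.1]
tcp_rot: [3.134, -0.005, -0.155]
ft_force: [0.1, 0.3, 2.0]
opening: 0.253
```

```bash
python3 go.py
```

```text
t 12.55 pos [ 521.53 -235.96   76.07] rot [ 3.134  -0.005  -0.1546] F [0.12 0.3  1.98] M [0.221 0.056 0.004] op 24.1
```

The collar is touching the plate at about 3 N, 13.9 mm deep. I'll let go now.

Request:
send_rows --plan "0 0 0 0 26; 0 0 0 0 30; 0 0 0 0 40; 0 0 0 0 60; 0 0 0 0 60; 0 0 0 0 60"

```text
t: 13.15
eef_pos: [521.1, -235.9, 75.6]
tcp_rot: [3.134, -0.004, -0.155]
ft_force: [0.0, -0.7, -0.7]
opening: 0.592
```

Request:
send_rows --plan "0 0 0 0 60; 0 0 0 0 60; 0 0 0 0 60"

```text
t: 13.45
eef_pos: [521.1, -235.8, 75.6]
tcp_rot: [3.134, -0.004, -0.155]
ft_force: [-0.1, -0.4, -0.3]
opening: 0.629
```

```bash
python3 go.py; python3 - <<'E'
from cell import eyes
import cv2,pickle
q=eyes.read_camera("scene");pickle.dump(q,open("scene6.pkl","wb"))
cv2.imwrite("pics/s6.png",cv2.resize(q["image"][140:240,230:350,::-1],(600,500),interpolation=cv2.INTER_CUBIC))
E
```

```text
t 13.45 pos [ 521.12 -235.84   75.62] rot [ 3.1343 -0.0039 -0.1545] F [-0.12 -0.44 -0.34] M [ 0.039  0.029 -0.025] op 59.8
```

View pics/s6.png

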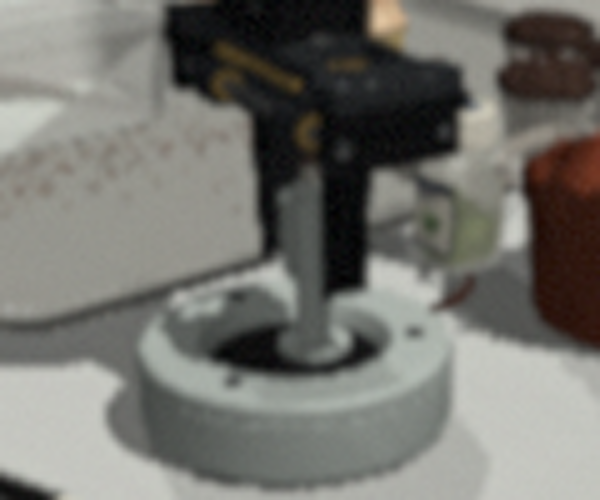

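The spindle stands upright with its collar on the plate and the fingers clear of it. I'll retreat straight up.

Request:
send_rows --plan "0 0 -5 0 60; 0 0 -15 0 60; 0 0 -20 0 60; 0 0 -25 0 60; 0 0 -25 0 60; 0 0 -15 0 60; 0 0 0 0 60; 0 0 0 0 60"

```text
t: 14.3
eef_pos: [520.4, -234.8, 186.0]
tcp_rot: [3.134, -0.004, -0.155]
ft_force: [-0.3, 0.1, -0.3]
opening: 0.627
```

Request:
send_rows --plan "0 15 0 0 60; 0 30 0 0 60; 0 40 0 0 60; 0 40 0 0 60; 0 40 0 0 60; 0 20 0 0 60; 0 0 0 0 60; 0 0 0 0 60"

```text
t: 15.1
eef_pos: [487.2, -427.4, 178.8]
tcp_rot: [3.14, 0.006, -0.154]
ft_force: [0.4, 0.7, -0.1]
opening: 0.631
```

```bash
python3 go.py; python3 - <<'E'
from cell import eyes
import cv2,pickle,numpy as np
from h import *
q=eyes.read_camera("scene");t=eyes.read_camera("top");pickle.dump((q,t),open("f.pkl","wb"))
q=dict(q);q["cx"]+=1.34;q["cy"]-=.27
im=q["image"][140:240,230:350,::-1]
a=cv2.resize(im,(600,500),interpolation=cv2.INTER_CUBIC);b=a.copy()
cv2.imwrite("pics/s7.png",a)
cv2.imwrite("pics/t7.png",cv2.resize(t["image"][150:270,210:420,::-1],(798,456),interpolation=cv2.INTER_CUBIC))
for P in ([521,-236,117],[521,-236,35]): print(proj(q,P).round(1), ((proj(q,P)-[230,140]+.5)*5).round())
E
```

```text
t 15.1 pos [ 487.17 -427.38  178.82] rot [ 3.1404  0.0058 -0.1536] F [ 0.39  0.66 -0.07] M [0.102 0.    0.02 ] op 60.0
[[292.3 177.9]] [[314. 192.]]
[[293.  208.7]] [[318. 346.]]
```

View pics/s7.png

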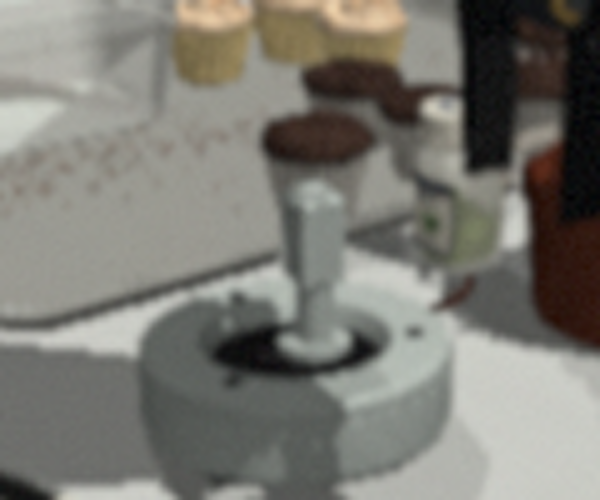

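View pics/t7.png

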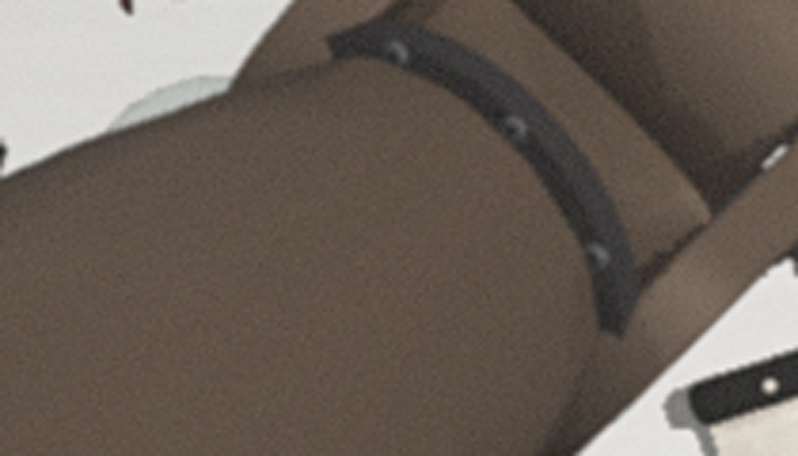

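The spindle stands upright and seated: its head top is at (314,195) in the zoomed picture, against (314,192) predicted. I'm handing in.

```bash
python3 -c "
from cell import job_done
print(job_done())"
```

```text
the job is handed in; nothing more can be done
None
```

I lifted the spindle out of its rest and slid the pin lightly round a ring on the sprung plate. About 14 mm from the opening centre it dropped into the hole. I seated it there, let go, and backed the arm well clear before handing in at about 15 s of the 72 s allowed; no verdict is reported.

- **Felt for:** the upward force on the tool read about 4 N while sliding, with the plate pressed about 2 mm at most. It fell to −0.8 N when the pin dropped in, close to the free reading of about −1.3 N.
- **Seated:** the TCP stopped about 13.9 mm below the height at which the tip first touched the plate. The collar met the plate at about 3 N, below the plate's 4 N yield point.
- **Released:** the last scene picture shows the spindle upright with its collar on the plate. The head top was within about 1 pixel of its predicted place, and the arm was touching nothing.

**Weaker checks:**
- The arm hid the spindle from the top camera at the end, so only the scene camera confirms the final pose.
- By TCP readings the pin is about 15.5 to 16 mm from my estimated opening centre, against a limit of 22 mm. That estimate is good to about 2 mm, because the two cameras disagreed by a few mm.

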